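# Key a reading into the counting console by the microscope

### The job

Enter the microscope reading on the white counting console: press the long bar key (clears the counter), then the large round key, then the square key, one at a time and in that order, each fully down so that the metal flag behind it tips up, and let each spring back up before the next. Leave the small round key alone, and do not disturb the microscope, the cup or the slide box.

Things in the scene. Friction and masses are not known exactly. Their poses are not given: they have to be found in the camera images.
- console: white counting console, a flat box 190 x 350 x 60 mm fixed to the table (x away from the robot, y along its row of keys); origin at the centre of its underside. Its flat top is 60 mm above the table. Four black spring keys stand on it in one row along its y, 30 mm nearer the robot than its centre (its own x = -30 mm), at y = -114, -38, 38 and 114 mm (76 mm apart); which key is in which place varies from start to start. The console's place and yaw vary too.
- key_bar_top (a point): centre of the top face of the long bar key: straight bar 64 mm long (along its own x) and 22 mm wide, black, its top 20 mm above the console's top (80 mm above the table) when up. The point moves with the key; its axes are the console's, z up.
- key_bar (a joint): travel of the long bar key in m: 0 up, 0.007 fully down (hard stop, straight down). It springs back up by itself; about 1.2 N starts it and about 5 N holds it fully down.
- flag_bar (a joint): angle in rad of the bare metal tell-tale flag (blade 30 x 20 mm, hinged 44 mm beyond the centre of the long bar key, on the side away from the robot): 0 lying flat; pressing the key fully down tips it up to about 0.8 and it stays up. The flag should be moved only by its key.
- key_disc_top (a point): centre of the top face of the large round key: round cap 52 mm in diameter, black, its top 20 mm above the console's top (80 mm above the table) when up. The point moves with the key; its axes are the console's, z up.
- key_disc (a joint): travel of the large round key in m: 0 up, 0.007 fully down (hard stop, straight down). It springs back up by itself; about 1.2 N starts it and about 5 N holds it fully down.
- flag_disc (a joint): angle in rad of the bare metal tell-tale flag (blade 30 x 20 mm, hinged 44 mm beyond the centre of the large round key, on the side away from the robot): 0 lying flat; pressing the key fully down tips it up to about 0.8 and it stays up. The flag should be moved only by its key.
- key_square_top (a point): centre of the top face of the square key: square cap 38 x 38 mm, black, its top 20 mm above the console's top (80 mm above the table) when up. The point moves with the key; its axes are the console's, z up.
- key_square (a joint): travel of the square key in m: 0 up, 0.007 fully down (hard stop, straight down). It springs back up by itself; about 1.2 N starts it and about 5 N holds it fully down.
- flag_square (a joint): angle in rad of the bare metal tell-tale flag (blade 30 x 20 mm, hinged 44 mm beyond the centre of the square key, on the side away from the robot): 0 lying flat; pressing the key fully down tips it up to about 0.8 and it stays up. The flag should be moved only by its key.
- key_small_top (a point): centre of the top face of the small round key: round cap only 22 mm in diameter, black, its top 20 mm above the console's top (80 mm above the table) when up. The point moves with the key; its axes are the console's, z up.
- key_small (a joint): travel of the small round key in m: 0 up, 0.007 fully down (hard stop, straight down). It springs back up by itself; about 1.2 N starts it and about 5 N holds it fully down.
- flag_small (a joint): angle in rad of the bare metal tell-tale flag (blade 30 x 20 mm, hinged 44 mm beyond the centre of the small round key, on the side away from the robot): 0 lying flat; pressing the key fully down tips it up to about 0.8 and it stays up. The flag should be moved only by its key.
- microscope: white school microscope, 200 x 140 mm foot, 380 mm high, 2.8 kg, loose on the table to the robot's right; origin at the centre of its underside. A bystander.
- cup: white plastic cup, 72 mm across the rim, 95 mm high, empty and light, to the robot's left; origin at the centre of its underside. A bystander.
- slide_box: closed wooden slide box 90 x 170 x 36 mm, loose, to the robot's left; origin at the centre of its underside. A bystander.

How it is judged:
By the outcome, as a careful person would: the job done as asked, in the order asked, and still so for the second after the job is handed in, with the robot touching nothing.
It also fails if it takes over 40 s, if anything falls off the work surface, if the arm or the gripper's body presses on something with over 40 N, if the wrist force passes 120 N, or if a joint passes its speed limit or range.

### The arm

A 7-joint arm with a two-finger parallel gripper is mounted at the origin on the work surface. World frame = base frame: x ahead of the robot, y to its left, z up, the work surface at z = 0. Lengths are in m, angles in rad, forces in N, time in s.
With the tool pointing down it reaches from about 0.425 to 0.825 m from the base axis. Payload 3.6 kg.
Tool frame: the origin (TCP) lies on the mounting face of the last link; the fingertips stand 186 mm ahead of it and the grasp point (between the pads) lies 167 mm ahead of it; y points along the fingers, x is the direction in which the jaws open and shut, and the axes are right-handed (so a half turn about y gives the same grasp; the last joint's range is limited). The gripper opens to 93 mm and grips with 3 to 60 N. Pads are 15 mm wide; open, the fingers measure 128 mm over their backs; the gripper's body (75 mm by 188 mm) begins 65 mm behind the grasp point.
Start: joints at [-1.327, 0.615, -0.013, 1.423, 0.008, 1.103, -0.04], TCP at [0.174, 0.626, 0.405] pointing down, gripper open.
Joint ranges: [-3.12, 3.12], [-0.3, 2.06], [-1.34, 1.32], [0.26, 2.42], [-1.36, 4.5], [0.01, 1.98], [-2.84, 2.84]. Speed limits (rad/s): [2.79, 2.79, 3.14, 3.14, 3.14, 3.14, 3.14].

### API

Orientations are given as a rotation vector (axis times angle).
In Python, from plant import manip gives the robot as it stands.
- The arm moves only by the tool play_rows, never from a script. Its argument "increments" is a list of rows, each an object of numbers: "hand": the finger opening in mm, from 0 to 93; "dx", "dy", "dz": the shift along the tool's x, y, z in mm; "wx", "wy", "wz": the turn, a rotation vector about the tool's x, y, z in rad. A call has 1 to 10 rows; each row shifts and turns the commanded pose from where the row before left it, along the tool's axes as they then stand; what a row does not reach is not made up. A row lasts 1/10 s, in which the tool goes at most 50 mm and 8.59 degrees, less where a joint would pass 70% of its speed; a pose out of reach is approached as far as the arm can. A call with a gripper value outside its range is refused whole. The fingers move at their own pace and stop on an object; "newtons" is the grip in N (left out, the last holds). Time passes only in rows, so rows that do not move let the fingers close. It gives the time, the measured TCP pose, the force and the opening at its end, in the units of the state.
- manip.sense(): the state, without advancing time (a new reading comes with each control period).
- manip.snapshot(name): name is "side" or "top" or "wrist"; returns (picture, depth): 400x640x3 uint8, blue, green, red; 400x640 float32, m along the optical axis (not along the pixel's ray), 0 where there is no reading.
- manip.camera_info(name): a dict with "vertical_fov" (degrees; the focal length in pixels is half the picture's height over the tangent of half this angle, whatever the lens; pixels are square), "cx", "cy" (the principal point, pixels), "origin" and "attitude" of the camera in the world. Camera axes: x right, y up, looking along -z (the intrinsics and any distortion apply to the point x, -y, -z); pixel columns grow to the right and rows downward; lengths in m; the calibration is good to about 2 mm. The wrist camera is an equidistant fisheye: a pixel r from the principal point sees the ray r / f radians off the axis. A picture is of the moment at which its call begins: read the wrist's pose just before it. camera_info takes no time and is no camera call; for the wrist camera it gives the pose at the moment of the call.
- manip.job_done(): hands the job in, once; it reports no verdict.
The state is a dict: "t": time; "joints": joint angles; "joint_vel": joint speeds; "joint_efforts": joint torques, N m; "position": TCP position; "eef_rot": TCP orientation; "force": force on the tool from outside, world axes, zero at the start; "torque": the same for the moment, N m; "opening": finger opening in m.
Only numpy, scipy, OpenCV 4.12 (cv2) and the standard library are available. Lean on these libraries where they do the work, as an engineer would, in place of code of your own. Each camera call takes 0.05 s, during which the arm holds its last target. There are 200 camera calls.

## Working session

There is one attempt and no reset: what is moved stays moved. The work goes in short steps, Python scripts to look and compute and a tool call to move; the robot and the scene stay as the last step left them, time stands still between calls to the robot, and variables do not carry over. Pictures are saved under pics/ and viewed, about 8 in all and at most 12, crops included, and the job is handed in when it is done.

Besides the shell and the picture viewer there is one more tool, called after "Call:" by a JSON object that holds its "method" and its "body". play_rows: Moves the arm, as the interface text tells. Its arguments: {"type":"object","properties":{"increments":{"type":"array","items":{"type":"object","properties":{"hand":{"type":"number"},"dx":{"type":"number"},"dy":{"type":"number"},"dz":{"type":"number"},"wx":{"type":"number"},"wy":{"type":"number"},"wz":{"type":"number"}}}},"newtons":{"type":"number"}},"required":["increments"]}

```bash
ls; mkdir -p pics
cat > h.py <<'E'
import numpy as np,cv2
from plant import manip
from scipy.spatial.transform import Rotation as R
def att(a):
    a=np.array(a,float)
    if a.shape==(3,3): return a
    return R.from_rotvec(a).as_matrix() if a.size==3 else R.from_quat(a).as_matrix()
def ray(ci,u,v):
    f=200/np.tan(np.radians(ci['vertical_fov'])/2)
    return att(ci['attitude'])@np.array([(u-ci['cx'])/f,-(v-ci['cy'])/f,-1.0])
def plane(ci,u,v,z):
    o=np.array(ci['origin']);d=ray(ci,u,v);return o+d*(z-o[2])/d[2]
def pt(ci,u,v,depth): return np.array(ci['origin'])+ray(ci,u,v)*depth
E
python3 - <<'E'
from h import *
print(manip.sense())
for n in ('top','side'):
    p,d=manip.snapshot(n);cv2.imwrite(f'pics/{n}1.png',p);np.save(f'pics/{n}1.npy',d);print(n,manip.camera_info(n))
E
```

```text
pics
{'t': 0.0, 'joints': array([-1.3265001 ,  0.61589863, -0.0126115 ,  1.42487684,  0.00812217,
        1.10343942, -0.04040678]), 'joint_vel': array([ 5.01632051e-04, -6.16311151e-04,  2.62316392e-05,  6.09269834e-04,
        7.91298585e-04, -8.18034034e-04,  1.65336869e-04]), 'joint_efforts': array([ 2.66225152e-04, -4.58920670e+01,  2.09122519e-01, -1.65746123e+01,
       -6.11272780e-02,  2.03830563e-02,  2.24691048e-04]), 'position': array([0.17377835, 0.62600813, 0.40360129]), 'eef_rot': array([-1.32683764, -1.0060479 ,  1.00939501]), 'force': array([-0.41568036,  0.66824673, -0.35204591]), 'torque': array([0.03699448, 0.00859143, 0.02176331]), 'opening': 0.09280869201266838}
top {'vertical_fov': 57.40020438824709, 'cx': 316.2162722687604, 'cy': 202.0352375398444, 'origin': array([4.51148173e-01, 7.72683511e-04, 1.28881249e+00]), 'attitude': array([ 0.04809854, -0.08573129, -1.57218968])}
side {'vertical_fov': 51.286056380738124, 'cx': 323.7928259567687, 'cy': 204.6857079295312, 'origin': array([ 0.03072366, -0.68012026,  0.86097752]), 'attitude': array([ 0.78958662, -0.25919861, -0.64514559])}
```

View pics/top1.png

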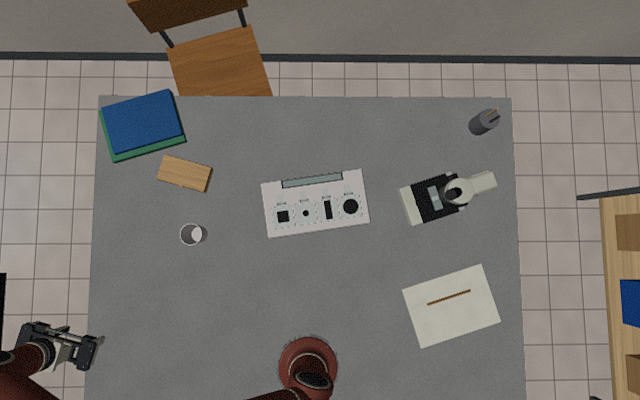

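Run:
```python
from h import *
s=manip.sense();print(R.from_rotvec(s['eef_rot']).as_matrix().round(3))
p=cv2.imread('pics/top1.png');d=np.load('pics/top1.npy');ci=manip.camera_info('top')
m=(p.max(2)<60).astype(np.uint8)
m=cv2.morphologyEx(m,cv2.MORPH_OPEN,np.ones((3,3)))
n,l,st,c=cv2.connectedComponentsWithStats(m)
for i in range(1,n):
    if st[i,4]>60:
        u,v=c[i];dd=np.median(d[l==i]);print(st[i],c[i].round(1),pt(ci,u,v,dd).round(4),plane(ci,u,v,.08).round(4))
```

```text
[[ 0.267 -0.001 -0.964]
 [ 0.964 -0.002  0.267]
 [-0.002 -1.    -0.   ]]
[ 132    0  114   48 1983] [183.   13.4] [ 1.3219  0.4932 -0.1038] [1.207  0.4282 0.08  ]
[   0   52  168    9 1214] [82.1 55.7] [ 1.437   1.2493 -0.692 ] [1.0528 0.7627 0.08  ]
[ 261   54  379   10 2672] [449.2  58.7] [ 1.4382 -0.8069 -0.6945] [ 1.0528 -0.4915  0.08  ]
[475 128  13   7  66] [480.7 130.8] [ 0.8071 -0.6071  0.0476] [ 0.7979 -0.5913  0.08  ]
[ 411  174   51   49 1326] [434.9 197.4] [ 0.5628 -0.4025  0.1479] [ 0.5694 -0.4265  0.08  ]
[599 190  23   7 117] [610.4 193.2] [ 0.648  -1.535  -0.5169] [ 0.5829 -1.0273  0.08  ]
[344 199  14  15 165] [350.3 206.1] [ 0.5406 -0.1418  0.0804] [ 0.5406 -0.1418  0.08  ]
[324 201   8  18 102] [327.8 209.4] [ 0.5297 -0.0666  0.0802] [ 0.5297 -0.0666  0.08  ]
[278 211  11  11 105] [282.8 216.1] [0.5077 0.0823 0.0803] [0.5077 0.0823 0.08  ]
[  0 273   6  66 253] [  1.6 299.1] [ 0.1083  1.6244 -0.7264] [0.2455 0.9747 0.08  ]
[   0  322   61   78 2776] [ 27.9 361.8] [0.1834 0.5899 0.4792] [0.0514 0.8805 0.08  ]
[ 63 335  34  36 666] [ 82.3 351.6] [0.1618 0.557  0.3451] [0.0806 0.7132 0.08  ]
[307 349  20  13  93] [317.  353.5] [ 0.0493 -0.0305  0.0257] [ 0.0665 -0.0292  0.08  ]
[293 355  40  45 961] [313.  373.2] [ 0.0556 -0.0143  0.2152] [ 0.0058 -0.0162  0.08  ]
[292 387  19  13 121] [300.6 393.5] [0.0474 0.0189 0.3264] [-0.056   0.0235  0.08  ]
[251 390  47  10 316] [277.  395.6] [0.0663 0.0738 0.3811] [-0.0613  0.098   0.08  ]
```

The top view shows the console's keys left to right: square (283,216), small (306,213), bar (328,209), disc (350,206). The distances between them match the 76 mm pitch. Tool y points down. I'll close the hand, turn, and move by an arc above the bar.

Call:
{"method": "play_rows", "body": {"increments": [{"hand": 0, "wy": -0.1043}, {"hand": 0, "wy": -0.1043}, {"hand": 0, "wy": -0.1043}, {"hand": 0, "wy": -0.1043}, {"hand": 0, "dx": -35, "dz": -26}, {"hand": 0, "dx": -35, "dz": -26}, {"hand": 0, "dx": -35, "dz": -26}, {"hand": 0, "dx": -35, "dz": -26}, {"hand": 0, "dx": -35, "dz": -26}, {"hand": 0, "dx": -35, "dz": -26}], "newtons": 20}}

```text
invalid input at $.increments[0]: expected keys hand, dx, dy, dz, wx, wy, wz
```

Call:
{"method": "play_rows", "body": {"increments": [{"hand": 0, "dx": -35, "dz": -26}, {"hand": 0, "dx": -35, "dz": -26}, {"hand": 0, "dx": -42, "dz": -4}, {"hand": 0, "dx": -42, "dz": -4}, {"hand": 0, "dx": -42, "dz": -4}, {"hand": 0, "dx": -42, "dz": -4}, {"hand": 0, "dx": -42, "dz": -4}, {"hand": 0, "dx": -42, "dz": -4}, {"hand": 0, "dx": -42, "dz": -4}, {"hand": 0, "dx": -42, "dz": -4}]}}

```text
invalid input at $.increments[0]: expected keys hand, dx, dy, dz, wx, wy, wz
```

Call:
{"method": "play_rows", "body": {"increments": [{"hand": 0, "dx": -42, "dz": -4}, {"hand": 0, "dx": -42, "dz": -4}, {"hand": 0, "dx": -38, "dz": -4}, {"hand": 0}, {"hand": 0}]}}

```text
invalid input at $.increments[0]: expected keys hand, dx, dy, dz, wx, wy, wz
```

Run:
```python
from h import *
s=manip.sense();print({k:np.round(s[k],3) for k in('t','position','force','opening','joints')});print(R.from_rotvec(s['eef_rot']).as_matrix().round(3))
ci=manip.camera_info('wrist');print(ci)
p,d=manip.snapshot('wrist');cv2.imwrite('pics/w1.png',p);np.save('pics/w1.npy',d)
```

```text
{'t': np.float64(0.1), 'position': array([0.174, 0.626, 0.404]), 'force': array([ 0.078, -0.438,  0.583]), 'opening': np.float64(0.093), 'joints': array([-1.327,  0.616, -0.013,  1.425,  0.008,  1.103, -0.04 ])}
[[ 0.267 -0.001 -0.964]
 [ 0.964 -0.002  0.267]
 [-0.002 -1.    -0.   ]]
{'vertical_fov': 65.70646984690485, 'cx': 321.15827056295086, 'cy': 196.84806446771177, 'origin': array([0.09315112, 0.64923279, 0.38281633]), 'attitude': array([-0.25993284, -0.19308713,  1.28836756])}
```

View pics/w1.png

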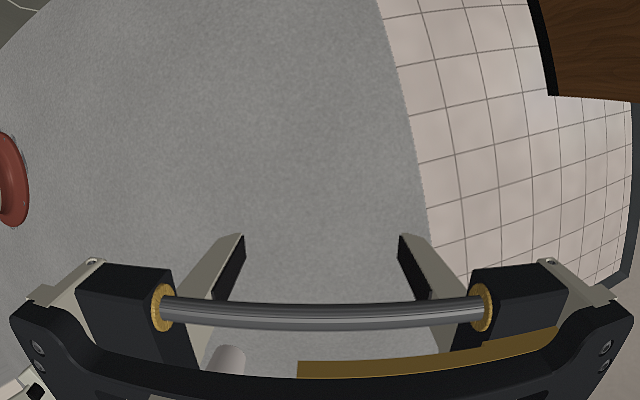

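The moves were refused because every key must be given in each row, so the arm hasn't moved. The wrist picture just shows the open fingers at (240,240) and (405,240). Resending them in full.

Call:
{"method": "play_rows", "body": {"increments": [{"hand": 0, "dx": 0, "dy": 0, "dz": 0, "wx": 0, "wy": -0.1043, "wz": 0}, {"hand": 0, "dx": 0, "dy": 0, "dz": 0, "wx": 0, "wy": -0.1043, "wz": 0}, {"hand": 0, "dx": 0, "dy": 0, "dz": 0, "wx": 0, "wy": -0.1043, "wz": 0}, {"hand": 0, "dx": 0, "dy": 0, "dz": 0, "wx": 0, "wy": -0.1043, "wz": 0}, {"hand": 0, "dx": -35, "dy": 0, "dz": -26, "wx": 0, "wy": 0, "wz": 0}, {"hand": 0, "dx": -35, "dy": 0, "dz": -26, "wx": 0, "wy": 0, "wz": 0}, {"hand": 0, "dx": -35, "dy": 0, "dz": -26, "wx": 0, "wy": 0, "wz": 0}, {"hand": 0, "dx": -35, "dy": 0, "dz": -26, "wx": 0, "wy": 0, "wz": 0}, {"hand": 0, "dx": -35, "dy": 0, "dz": -26, "wx": 0, "wy": 0, "wz": 0}, {"hand": 0, "dx": -35, "dy": 0, "dz": -26, "wx": 0, "wy": 0, "wz": 0}], "newtons": 20}}

```text
t: 1.15
position: [0.3598, 0.4398, 0.4046]
eef_rot: [-1.136, -1.316, 1.317]
force: [1.1, 0.6, 0.5]
opening: 0.0176
```

Call:
{"method": "play_rows", "body": {"increments": [{"hand": 0, "dx": -35, "dy": 0, "dz": -26, "wx": 0, "wy": 0, "wz": 0}, {"hand": 0, "dx": -35, "dy": 0, "dz": -26, "wx": 0, "wy": 0, "wz": 0}, {"hand": 0, "dx": -42, "dy": 0, "dz": -4, "wx": 0, "wy": 0, "wz": 0}, {"hand": 0, "dx": -42, "dy": 0, "dz": -4, "wx": 0, "wy": 0, "wz": 0}, {"hand": 0, "dx": -42, "dy": 0, "dz": -4, "wx": 0, "wy": 0, "wz": 0}, {"hand": 0, "dx": -42, "dy": 0, "dz": -4, "wx": 0, "wy": 0, "wz": 0}, {"hand": 0, "dx": -42, "dy": 0, "dz": -4, "wx": 0, "wy": 0, "wz": 0}, {"hand": 0, "dx": -42, "dy": 0, "dz": -4, "wx": 0, "wy": 0, "wz": 0}, {"hand": 0, "dx": -42, "dy": 0, "dz": -4, "wx": 0, "wy": 0, "wz": 0}, {"hand": 0, "dx": -42, "dy": 0, "dz": -4, "wx": 0, "wy": 0, "wz": 0}]}}

```text
t: 2.15
position: [0.5012, 0.0502, 0.4047]
eef_rot: [-1.136, -1.316, 1.316]
force: [0.5, -0.3, 0.4]
opening: 0.0008
```

Call:
{"method": "play_rows", "body": {"increments": [{"hand": 0, "dx": -42, "dy": 0, "dz": -4, "wx": 0, "wy": 0, "wz": 0}, {"hand": 0, "dx": -42, "dy": 0, "dz": -4, "wx": 0, "wy": 0, "wz": 0}, {"hand": 0, "dx": -38, "dy": 0, "dz": -4, "wx": 0, "wy": 0, "wz": 0}, {"hand": 0, "dx": 0, "dy": 0, "dz": 0, "wx": 0, "wy": 0, "wz": 0}, {"hand": 0, "dx": 0, "dy": 0, "dz": 0, "wx": 0, "wy": 0, "wz": 0}, {"hand": 0, "dx": 0, "dy": 0, "dz": 0, "wx": 0, "wy": 0, "wz": 0}]}}

```text
t: 2.75
position: [0.5307, -0.0654, 0.4045]
eef_rot: [-1.134, -1.318, 1.317]
force: [-0.2, 0.4, -0.1]
opening: 0.0002
```

Run:
```python
from h import *
s=manip.sense();print({k:np.round(s[k],4) for k in('t','position','force','opening','joints')});print(R.from_rotvec(s['eef_rot']).as_matrix().round(4))
ci=manip.camera_info('wrist')
p,d=manip.snapshot('wrist');cv2.imwrite('pics/w2.png',p)
f=200/np.tan(np.radians(ci['vertical_fov'])/2)
m=(p.max(2)<60).astype(np.uint8)
n,l,st,c=cv2.connectedComponentsWithStats(cv2.morphologyEx(m,cv2.MORPH_OPEN,np.ones((3,3))))
o=np.array(ci['origin'])
for i in range(1,n):
    if st[i,4]>60:
        a=c[i]-[ci['cx'],ci['cy']];r=np.hypot(*a);t=r/f
        dr=att(ci['attitude'])@np.array([np.sin(t)*a[0]/r,-np.sin(t)*a[1]/r,-np.cos(t)])
        print(st[i],c[i].round(1),(o+dr*(.08-o[2])/dr[2]).round(4), np.median(d[l==i]).round(3))
```

```text
{'t': np.float64(2.75), 'position': array([ 0.5307, -0.0654,  0.4045]), 'force': array([-0.2244,  0.4266, -0.074 ]), 'opening': np.float64(0.0002), 'joints': array([ 0.1066,  0.436 , -0.0358,  1.758 ,  0.0171,  0.9488,  1.7838])}
[[-1.483e-01 -8.000e-04 -9.889e-01]
 [ 9.889e-01  1.300e-03 -1.483e-01]
 [ 1.400e-03 -1.000e+00  6.000e-04]]
[   0  121   96  123 6529] [ 44.6 182.6] [ 0.5771 -0.4488  0.08  ] 0.25
[ 308  154   20   60 1183] [317.4 183.3] [ 0.5273 -0.0686  0.08  ] 0.315
[ 223  161   47   48 1792] [246.1 184.1] [ 0.5388 -0.1415  0.08  ] 0.315
[ 437  168   36   35 1131] [453.9 184.9] [0.5067 0.0774 0.08  ] 0.316
[380 174  20  22 332] [389.2 184.5] [0.5175 0.0048 0.08  ] 0.316
[318 259   7  24 167] [321.  270.6] [ 0.6275 -0.0501  0.08  ] 0.143
[  87  264  229   97 9387] [254.2 314.6] [ 0.7065 -0.1231  0.08  ] 0.073
[ 13 267  30  25 290] [ 27.2 278.6] [ 0.7702 -0.5619  0.08  ] 0.402
[ 327  273  228   82 9026] [390.8 312. ] [0.6775 0.0456 0.08  ] 0.073
[    9   273   631   127 25682] [326. 367.] [ 0.7889 -0.019   0.08  ] 0.058
```

View pics/w2.png

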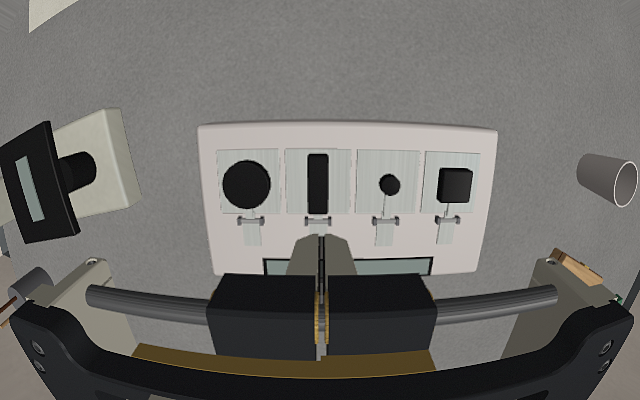

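The wrist view shows the disc at (246,184), bar (317,183), small (389,184) and square (454,185). The flags lie flat behind the keys. Wrist and top positions agree within 5 mm, so I'm descending over the bar, biased slightly to the robot's side.

Call:
{"method": "play_rows", "body": {"increments": [{"hand": 0, "dx": -2, "dy": 31, "dz": 5, "wx": 0, "wy": 0, "wz": 0}, {"hand": 0, "dx": 0, "dy": 31, "dz": 0, "wx": 0, "wy": 0, "wz": 0}, {"hand": 0, "dx": 0, "dy": 31, "dz": 0, "wx": 0, "wy": 0, "wz": 0}, {"hand": 0, "dx": 0, "dy": 31, "dz": 0, "wx": 0, "wy": 0, "wz": 0}, {"hand": 0, "dx": 0, "dy": 5, "dz": 0, "wx": 0, "wy": 0, "wz": 0}, {"hand": 0, "dx": 0, "dy": 0, "dz": 0, "wx": 0, "wy": 0, "wz": 0}, {"hand": 0, "dx": 0, "dy": 0, "dz": 0, "wx": 0, "wy": 0, "wz": 0}]}}

```text
t: 3.5
position: [0.5269, -0.0692, 0.2771]
eef_rot: [-1.138, -1.319, 1.316]
force: [0.9, -0.6, 0.8]
opening: 0.0005
```

Call:
{"method": "play_rows", "body": {"increments": [{"hand": 0, "dx": 0, "dy": 4, "dz": 0, "wx": 0, "wy": 0, "wz": 0}, {"hand": 0, "dx": 0, "dy": 4, "dz": 0, "wx": 0, "wy": 0, "wz": 0}, {"hand": 0, "dx": 0, "dy": 4, "dz": 0, "wx": 0, "wy": 0, "wz": 0}, {"hand": 0, "dx": 0, "dy": 3, "dz": 0, "wx": 0, "wy": 0, "wz": 0}, {"hand": 0, "dx": 0, "dy": 0, "dz": 0, "wx": 0, "wy": 0, "wz": 0}, {"hand": 0, "dx": 0, "dy": 0, "dz": 0, "wx": 0, "wy": 0, "wz": 0}]}}

```text
t: 4.1
position: [0.5266, -0.0698, 0.2611]
eef_rot: [-1.138, -1.317, 1.316]
force: [1.0, 0.2, 3.3]
opening: 0.0005
```

Call:
{"method": "play_rows", "body": {"increments": [{"hand": 0, "dx": 0, "dy": 2, "dz": 0, "wx": 0, "wy": 0, "wz": 0}, {"hand": 0, "dx": 0, "dy": 1, "dz": 0, "wx": 0, "wy": 0, "wz": 0}, {"hand": 0, "dx": 0, "dy": 0, "dz": 0, "wx": 0, "wy": 0, "wz": 0}, {"hand": 0, "dx": 0, "dy": 0, "dz": 0, "wx": 0, "wy": 0, "wz": 0}]}}

```text
t: 4.5
position: [0.5265, -0.0698, 0.2593]
eef_rot: [-1.138, -1.317, 1.316]
force: [-0.5, 0.4, 13.2]
opening: 0.0007
```

13 N at a tip height of 73 mm means the bar is on its hard stop. I'll lift, move above the disc, and check the flag.

Call:
{"method": "play_rows", "body": {"increments": [{"hand": 0, "dx": 0, "dy": -10, "dz": 0, "wx": 0, "wy": 0, "wz": 0}, {"hand": 0, "dx": 0, "dy": -25, "dz": 0, "wx": 0, "wy": 0, "wz": 0}, {"hand": 0, "dx": 0, "dy": -25, "dz": 0, "wx": 0, "wy": 0, "wz": 0}, {"hand": 0, "dx": -24, "dy": 0, "dz": 0, "wx": 0, "wy": 0, "wz": 0}, {"hand": 0, "dx": -25, "dy": 0, "dz": 0, "wx": 0, "wy": 0, "wz": 0}, {"hand": 0, "dx": -24, "dy": 0, "dz": 1, "wx": 0, "wy": 0, "wz": 0}, {"hand": 0, "dx": 0, "dy": 0, "dz": 0, "wx": 0, "wy": 0, "wz": 0}, {"hand": 0, "dx": 0, "dy": 0, "dz": 0, "wx": 0, "wy": 0, "wz": 0}, {"hand": 0, "dx": 0, "dy": 0, "dz": 0, "wx": 0, "wy": 0, "wz": 0}]}}

```text
t: 5.4
position: [0.5357, -0.1406, 0.3174]
eef_rot: [-1.133, -1.318, 1.317]
force: [0.5, 0.3, 0.1]
opening: 0.0006
```

Run:
```python
from h import *
a,_=manip.snapshot('wrist');b,_=manip.snapshot('side')
cv2.imwrite('pics/c3.png',np.vstack([cv2.resize(a,(480,300)),cv2.resize(b,(480,300))]))
```

```text
(no output)
```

View pics/c3.png

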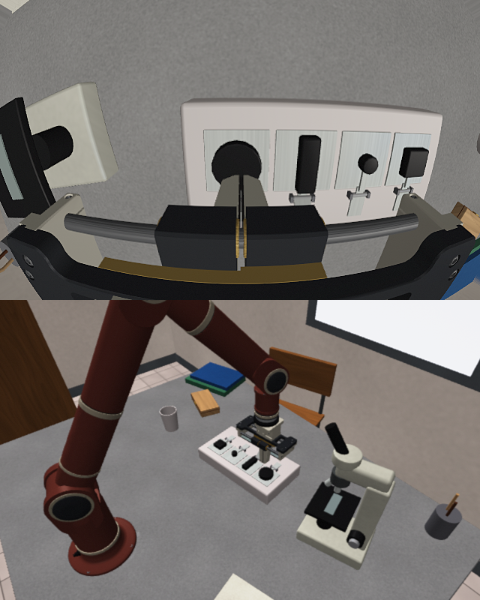

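In the wrist view the bar's flag at (302,198) now shows foreshortened, so it is up, while the others lie flat. The bar key is back up and the finger is over the disc at (237,160). Pressing the disc the same way.

Call:
{"method": "play_rows", "body": {"increments": [{"hand": 0, "dx": 0, "dy": 20, "dz": 0, "wx": 0, "wy": 0, "wz": 0}, {"hand": 0, "dx": 0, "dy": 20, "dz": 0, "wx": 0, "wy": 0, "wz": 0}, {"hand": 0, "dx": 0, "dy": 5, "dz": 0, "wx": 0, "wy": 0, "wz": 0}, {"hand": 0, "dx": 0, "dy": 4, "dz": 0, "wx": 0, "wy": 0, "wz": 0}, {"hand": 0, "dx": 0, "dy": 4, "dz": 0, "wx": 0, "wy": 0, "wz": 0}, {"hand": 0, "dx": 0, "dy": 4, "dz": 0, "wx": 0, "wy": 0, "wz": 0}, {"hand": 0, "dx": 0, "dy": 2, "dz": 0, "wx": 0, "wy": 0, "wz": 0}, {"hand": 0, "dx": 0, "dy": 1, "dz": 0, "wx": 0, "wy": 0, "wz": 0}, {"hand": 0, "dx": 0, "dy": 0, "dz": 0, "wx": 0, "wy": 0, "wz": 0}, {"hand": 0, "dx": 0, "dy": 0, "dz": 0, "wx": 0, "wy": 0, "wz": 0}]}}

```text
t: 6.5
position: [0.5361, -0.1418, 0.2594]
eef_rot: [-1.137, -1.318, 1.316]
force: [-2.5, 1.2, 9.9]
opening: 0.0007
```

Call:
{"method": "play_rows", "body": {"increments": [{"hand": 0, "dx": 0, "dy": -10, "dz": 0, "wx": 0, "wy": 0, "wz": 0}, {"hand": 0, "dx": 0, "dy": -30, "dz": 0, "wx": 0, "wy": 0, "wz": 0}, {"hand": 0, "dx": 0, "dy": -30, "dz": 0, "wx": 0, "wy": 0, "wz": 0}, {"hand": 0, "dx": 35, "dy": 0, "dz": 0, "wx": 0, "wy": 0, "wz": 0}, {"hand": 0, "dx": 40, "dy": 0, "dz": 0, "wx": 0, "wy": 0, "wz": 0}, {"hand": 0, "dx": 40, "dy": 0, "dz": 0, "wx": 0, "wy": 0, "wz": 0}, {"hand": 0, "dx": 40, "dy": 0, "dz": 0, "wx": 0, "wy": 0, "wz": 0}, {"hand": 0, "dx": 40, "dy": 0, "dz": 0, "wx": 0, "wy": 0, "wz": 0}, {"hand": 0, "dx": 28, "dy": 0, "dz": 0, "wx": 0, "wy": 0, "wz": 0}, {"hand": 0, "dx": 0, "dy": 0, "dz": 0, "wx": 0, "wy": 0, "wz": 0}]}}

```text
t: 7.5
position: [0.5026, 0.0834, 0.3281]
eef_rot: [-1.13, -1.324, 1.32]
force: [0.2, -0.1, -0.6]
opening: 0.0004
```

Call:
{"method": "play_rows", "body": {"increments": [{"hand": 0, "dx": 0, "dy": 0, "dz": 0, "wx": 0, "wy": 0, "wz": 0}, {"hand": 0, "dx": 0, "dy": 0, "dz": 0, "wx": 0, "wy": 0, "wz": 0}, {"hand": 0, "dx": 0, "dy": 0, "dz": 0, "wx": 0, "wy": 0, "wz": 0}]}}

```text
t: 7.8
position: [0.5036, 0.0767, 0.3278]
eef_rot: [-1.139, -1.314, 1.315]
force: [-1.1, -0.5, -0.6]
opening: 0.0004
```

Run:
```python
from h import *
a,_=manip.snapshot('wrist')
cv2.imwrite('pics/w4.png',a)
```

```text
(no output)
```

View pics/w4.png

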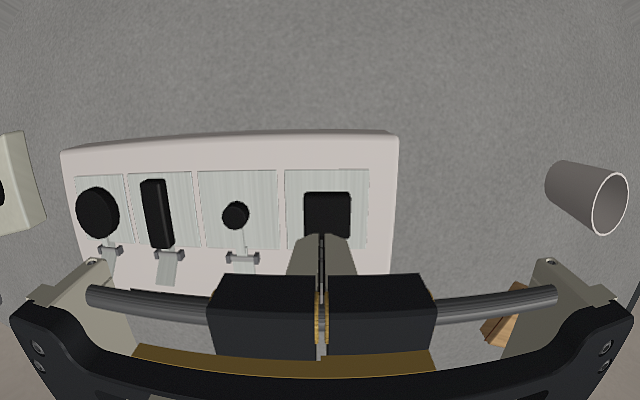

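The finger is over the square key at (327,215). The bar flag at (168,270) and the disc flag at (110,265) are hard to judge by eye, so I'll measure their heights from depth.

Run:
```python
from h import *
ci=manip.camera_info('wrist');a,d=manip.snapshot('wrist')
f=200/np.tan(np.radians(ci['vertical_fov'])/2)
v,u=np.mgrid[:400,:640];x=u-ci['cx'];y=v-ci['cy'];r=np.hypot(x,y)+1e-9;t=r/f;k=np.tan(t)/r
P=np.stack([x*k,-y*k,-np.ones_like(k)],-1)*d[...,None]@att(ci['attitude']).T+ci['origin']
keys={'disc':(.5406,-.1418),'bar':(.5297,-.0666),'small':(.5187,.0080),'sq':(.5077,.0823)}
e=np.array([.989,.146]);n=np.array([-.146,.989])
for k,c in keys.items():
    q=P[...,:2]-c;lx=q@e;ly=q@n;m=(abs(ly)<.008)&(d>0)&(P[...,2]<.12)
    for lo in np.arange(-.01,.10,.01):
        s=m&(lx>=lo)&(lx<lo+.01)
        if s.any(): print(k,round(lo*1000),s.sum(),np.percentile(P[...,2][s],[5,50,95]).round(4))
```

```text
disc -10 104 [0.0784 0.0794 0.0802]
disc 0 108 [0.0781 0.0792 0.0801]
disc 10 100 [0.0782 0.0793 0.0801]
disc 20 80 [0.0616 0.0783 0.0802]
disc 30 110 [0.0601 0.0629 0.071 ]
disc 40 135 [0.0601 0.0677 0.0719]
disc 50 99 [0.0587 0.0738 0.0802]
disc 60 74 [0.0584 0.0593 0.0676]
disc 70 80 [0.0583 0.0591 0.0601]
disc 80 76 [0.0581 0.0593 0.0601]
disc 90 53 [0.0582 0.0591 0.0599]
bar -10 175 [0.0778 0.0791 0.0801]
bar 0 165 [0.0777 0.0791 0.0801]
bar 10 161 [0.0775 0.0792 0.0802]
bar 20 150 [0.078  0.0791 0.0801]
bar 30 62 [0.0598 0.0627 0.0786]
bar 40 198 [0.0594 0.0675 0.072 ]
bar 50 235 [0.059  0.0764 0.0818]
bar 60 186 [0.0585 0.0833 0.0866]
bar 70 84 [0.0583 0.0591 0.0602]
bar 80 95 [0.0581 0.0592 0.0604]
bar 90 83 [0.0583 0.0595 0.0608]
small -10 319 [0.0617 0.0786 0.0801]
small 0 183 [0.078  0.0791 0.08  ]
small 10 138 [0.0615 0.0682 0.0711]
small 20 177 [0.0615 0.0693 0.0709]
small 30 140 [0.0589 0.0666 0.0708]
small 40 181 [0.0592 0.0659 0.0676]
small 50 149 [0.0645 0.0656 0.0666]
small 60 7 [0.0647 0.065  0.0653]
sq -10 242 [0.0781 0.0791 0.0802]
sq 0 231 [0.0781 0.0791 0.0803]
sq 10 87 [0.0779 0.079  0.0801]
```

The bar flag is up (86 mm) and so is the disc flag (at least 80 mm, partly hidden). The small key's flag is flat at 65 mm and all keys are back up. Pressing the square.

Call:
{"method": "play_rows", "body": {"increments": [{"hand": 0, "dx": 3, "dy": 25, "dz": 0, "wx": 0, "wy": 0, "wz": 0}, {"hand": 0, "dx": 0, "dy": 25, "dz": 0, "wx": 0, "wy": 0, "wz": 0}, {"hand": 0, "dx": 0, "dy": 5, "dz": 0, "wx": 0, "wy": 0, "wz": 0}, {"hand": 0, "dx": 0, "dy": 4, "dz": 0, "wx": 0, "wy": 0, "wz": 0}, {"hand": 0, "dx": 0, "dy": 4, "dz": 0, "wx": 0, "wy": 0, "wz": 0}, {"hand": 0, "dx": 0, "dy": 4, "dz": 0, "wx": 0, "wy": 0, "wz": 0}, {"hand": 0, "dx": 0, "dy": 2, "dz": 0, "wx": 0, "wy": 0, "wz": 0}, {"hand": 0, "dx": 0, "dy": 1, "dz": 0, "wx": 0, "wy": 0, "wz": 0}, {"hand": 0, "dx": 0, "dy": 0, "dz": 0, "wx": 0, "wy": 0, "wz": 0}, {"hand": 0, "dx": 0, "dy": 0, "dz": 0, "wx": 0, "wy": 0, "wz": 0}]}}

```text
t: 8.9
position: [0.5032, 0.0812, 0.2593]
eef_rot: [-1.138, -1.317, 1.315]
force: [-2.3, -0.8, 10.8]
opening: 0.0007
```

Call:
{"method": "play_rows", "body": {"increments": [{"hand": 0, "dx": 0, "dy": -10, "dz": 0, "wx": 0, "wy": 0, "wz": 0}, {"hand": 0, "dx": 0, "dy": -30, "dz": 0, "wx": 0, "wy": 0, "wz": 0}, {"hand": 0, "dx": 0, "dy": -40, "dz": 0, "wx": 0, "wy": 0, "wz": 0}, {"hand": 0, "dx": 0, "dy": -40, "dz": 0, "wx": 0, "wy": 0, "wz": 0}, {"hand": 0, "dx": 0, "dy": -30, "dz": 20, "wx": 0, "wy": 0, "wz": 0}, {"hand": 0, "dx": 0, "dy": 0, "dz": 30, "wx": 0, "wy": 0, "wz": 0}, {"hand": 0, "dx": 40, "dy": 0, "dz": 0, "wx": 0, "wy": 0, "wz": 0}, {"hand": 0, "dx": 40, "dy": 0, "dz": 0, "wx": 0, "wy": 0, "wz": 0}, {"hand": 0, "dx": 0, "dy": 0, "dz": 0, "wx": 0, "wy": 0, "wz": 0}, {"hand": 0, "dx": 0, "dy": 0, "dz": 0, "wx": 0, "wy": 0, "wz": 0}]}}

```text
t: 9.9
position: [0.4413, 0.1542, 0.408]
eef_rot: [-1.135, -1.319, 1.318]
force: [1.2, 0.3, -0.4]
opening: 0.0005
```

Run:
```python
from h import *
keys={'disc':(.5406,-.1418),'bar':(.5297,-.0666),'small':(.5187,.0080),'sq':(.5077,.0823)}
e=np.array([.989,.146]);n=np.array([-.146,.989])
for cam in('wrist','top'):
    ci=manip.camera_info(cam);a,d=manip.snapshot(cam);cv2.imwrite(f'pics/{cam}5.png',a)
    f=200/np.tan(np.radians(ci['vertical_fov'])/2)
    v,u=np.mgrid[:400,:640];x=u-ci['cx'];y=v-ci['cy'];r=np.hypot(x,y)+1e-9
    k=np.tan(r/f)/r if cam=='wrist' else 1/f+0*r
    P=np.stack([x*k,-y*k,-np.ones_like(k)],-1)*d[...,None]@att(ci['attitude']).T+ci['origin']
    for kk,c in keys.items():
        q=P[...,:2]-c;lx=q@e;ly=q@n;m=(abs(ly)<.009)&(d>0)&(P[...,2]<.12)
        for lo,hi in((-.008,.008),(.048,.07)):
            s=m&(lx>=lo)&(lx<hi)
            print(cam,kk,lo,s.sum(),np.percentile(P[...,2][s],[5,50,95]).round(4) if s.any() else '')
p0=cv2.imread('pics/top1.png');df=cv2.absdiff(p0,a).max(2)
for nm,(x0,y0,x1,y1) in dict(micro=(390,160,505,235),cup=(172,215,212,252),box=(150,150,216,196)).items(): print(nm,(df[y0:y1,x0:x1]>40).mean().round(3))
```

```text
wrist disc -0.008 96 [0.0785 0.0795 0.0807]
wrist disc 0.048 96 [0.0582 0.0596 0.0727]
wrist bar -0.008 179 [0.0622 0.0789 0.0801]
wrist bar 0.048 266 [0.0587 0.076  0.0861]
wrist small -0.008 228 [0.0627 0.0788 0.0801]
wrist small 0.048 204 [0.0595 0.0655 0.0667]
wrist sq -0.008 203 [0.0781 0.0792 0.0803]
wrist sq 0.048 113 [0.0592 0.0721 0.0756]
top disc -0.008 28 [0.0772 0.0796 0.084 ]
top disc 0.048 38 [0.0603 0.0811 0.0883]
top bar -0.008 27 [0.0757 0.08   0.0844]
top bar 0.048 34 [0.068  0.0803 0.0881]
top small -0.008 26 [0.0747 0.0797 0.0837]
top small 0.048 35 [0.063  0.0667 0.07  ]
top sq -0.008 26 [0.0765 0.0807 0.0845]
top sq 0.048 34 [0.0604 0.0807 0.0901]
micro 0.0
cup 0.093
box 0.0
```

View pics/wrist5.png

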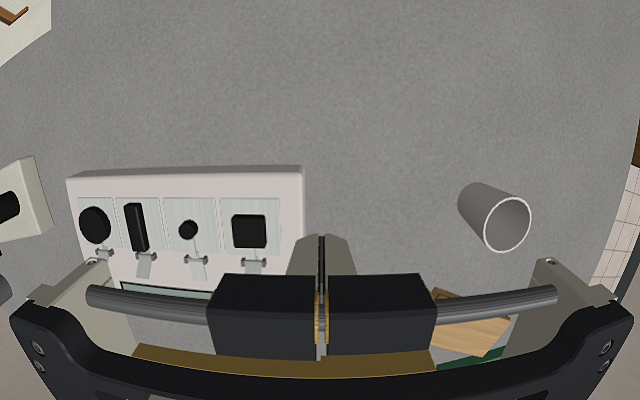

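The top-view depth shows the bar, disc and square flags up (88–90 mm), the small flag flat, and all keys up. The top-view pixels around the cup changed slightly, so I'll look before handing in.

Run:
```python
import cv2,numpy as np
a=[cv2.resize(cv2.imread(f'pics/{n}.png')[190:270,140:260],None,fx=3,fy=3) for n in('top1','top5')]
cv2.imwrite('pics/cup.png',np.hstack(a))
```

```text
(no output)
```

View pics/cup.png

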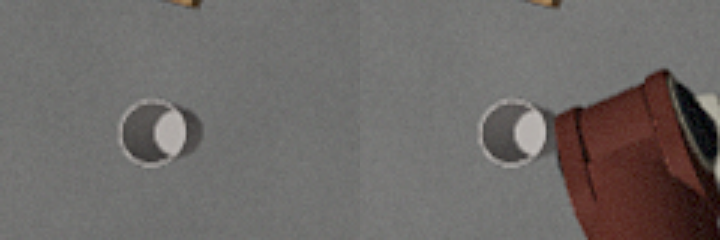

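The cup is in the same place in both crops, at (152,132). The change is only the arm entering the picture above it. Handing in.

```bash
python3 -c "
from plant import manip
print(manip.job_done(), manip.sense()['t'])"
```

```text
the job is handed in; nothing more can be done
the job is handed in; nothing more can be done
```

I pressed the bar, then the large round key, then the square key with the closed fingertips, letting each spring back before the next. Each went to its hard stop, with the fingertips at 73 mm and 10–13 N. The arm then withdrew clear of everything, and I handed the job in at about 10 s.

- **Keys and flags:** From top-view depth, the bar, round and square flags are up at about 88–90 mm. The small key's flag is flat at about 67 mm, and all four keys are back up at 80 mm. The last wrist view read lower for the round and square flags, at 73 and 76 mm. I put that down to its slanting view and took the top view as the truer reading.
- **Bystanders:** The microscope and slide box show no change in the top view. The image check flagged the area around the cup, but a close look showed only the arm entering the picture; the cup is where it was.
- **Refused calls:** My first three move calls were refused because each row must give every value, and they moved nothing.

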